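# Turn the sauce carousel to the green pot

### The job

Bring the green-lidded sauce pot round to the chef: pushing with a fingertip on the carousel's bare black push arms, turn the carousel (either way) until that pot stands in line with the orange pointer on the counter, then take the hand away. Turn it gently, so that all three pots stay standing in their places. Do not touch the pots, grip or lift anything, or disturb the other things on the counter.

Things in the scene. Friction and masses are not known exactly. Their poses are not given: they have to be found in the camera images.
- stand: Round steel foot (140 mm across) of the sauce carousel, fixed to the counter. Origin on the counter, on the vertical turning axis. On it turns a round wooden disc, 210 mm across, its underside 45 mm and its top 57 mm above the counter; three loose pots stand on the disc and three bare push arms stick out of its edge midway between the pots. The whole sweeps a circle of 155 mm radius. The tallest things on it are the pot lids, 106 mm above the counter.
- carousel (a joint): Turn of the carousel from where it stood at the start, rad, positive anticlockwise seen from above. Turns freely either way, more than a full turn; stiff friction of about 0.2 Nm (1.5 N at a push arm), so that it stops where it is left; no detents or spring.
- paddle_a (a point): Middle of the top edge of one of the three bare push arms: an upright black paddle, 12 mm thick, 45 mm long radially (110 to 155 mm from the axis), from 51 to 85 mm above the counter; this point is 132.5 mm from the axis and 85 mm above the counter. Push sideways on the paddle's flat face.
- paddle_b (a point): As paddle_a, 120 degrees anticlockwise from it, seen from above. Middle of the top edge of one of the three bare push arms: an upright black paddle, 12 mm thick, 45 mm long radially (110 to 155 mm from the axis), from 51 to 85 mm above the counter; this point is 132.5 mm from the axis and 85 mm above the counter. Push sideways on the paddle's flat face.
- paddle_c (a point): As paddle_a, 240 degrees anticlockwise from it. Middle of the top edge of one of the three bare push arms: an upright black paddle, 12 mm thick, 45 mm long radially (110 to 155 mm from the axis), from 51 to 85 mm above the counter; this point is 132.5 mm from the axis and 85 mm above the counter. Push sideways on the paddle's flat face.
- pointer_tip (a point): Outer tip of the flat orange pointer, 4 mm thick and 20 mm wide, fixed on the counter: it lies radially under the carousel and sticks out from under it to 193 mm from the axis, ending in a diamond 42 mm wide. It does not turn with the carousel.
- pot_spot (a point): The place, 68 mm from the axis and 57 mm above the counter (the disc's top), straight above the orange pointer's centre line, where the green-lidded pot's origin is to come. Fixed.
- pot_green: Small white ceramic sauce pot with a green lid, standing loose on the carousel's disc: 53 mm across, 49 mm high with its knobbed lid, about 130 g. Origin at the centre of its underside, 68 mm from the carousel's axis and 57 mm above the counter; z up. The pot that is wanted at the pointer.
- pot_black: Small white ceramic sauce pot with a black lid, standing loose on the carousel's disc: 53 mm across, 49 mm high with its knobbed lid, about 130 g. Origin at the centre of its underside, 68 mm from the carousel's axis and 57 mm above the counter; z up. 
- pot_red: Small white ceramic sauce pot with a red lid, standing loose on the carousel's disc: 53 mm across, 49 mm high with its knobbed lid, about 130 g. Origin at the centre of its underside, 68 mm from the carousel's axis and 57 mm above the counter; z up. 
- jug: White ceramic pouring jug, 64 mm across, 66 mm high; origin under its centre. Bystander.
- bowl: White ceramic bowl, 110 mm across, 50 mm high; origin under its centre. Bystander.
- plate: Pale grey ceramic plate, 210 mm across, 25 mm high; origin under its centre. Bystander.
- bottle: White sauce bottle with a red cap, 56 mm across, 120 mm high; origin under its centre. Bystander.
- spoon: Steel spoon, about 180 mm long, lying on the counter; origin under its middle, handle along its -x. Bystander.
- mill: Dark wooden pepper mill, 52 mm across, 120 mm high; origin under its centre. Bystander.
Things that resemble listed ones, but are neither listed nor needed, are in the scene too. Leave any blue or purple look-alike of the pot_red alone.

How it is judged:
By the outcome, as a careful person would: the job done as asked, in the order asked, and still so for the second after the job is handed in, with the robot touching nothing.
It also fails if it takes over 67 s, if anything falls off the work surface, if the arm or the gripper's body presses on something with over 40 N, if the wrist force passes 120 N, or if a joint passes its speed limit or range.

### The arm

A 6-joint arm with a two-finger parallel gripper is mounted at the origin on the work surface. World frame = base frame: x ahead of the robot, y to its left, z up, the work surface at z = 0. Lengths are in m, angles in degrees, forces in N, time in s.
With the tool pointing down it reaches from about 0.375 to 0.925 m from the base axis. Payload 5.7 kg.
Tool frame: the origin (TCP) lies at the very end of the fingers, on their centre line; the grasp point (between the pads) lies 19 mm behind it; y points along the fingers, z is the direction in which the jaws open and shut, and the axes are right-handed (so a half turn about y gives the same grasp; the last joint's range is limited). The gripper opens to 85 mm and grips with 20 to 120 N. Pads are 22 mm wide; open, the fingers measure 114 mm over their backs; the gripper's body (76 mm by 85 mm) begins 54 mm behind the grasp point. The pads swing forward as they close: fully open they stand 13 mm farther back than shut.
Start: joints at [61.358, 20.558, 86.54, -0, 72.909, -6.595], TCP at [0.225, 0.556, 0.201] pointing down, gripper open.
Joint ranges: [-170.27, 170.27], [-57.76, 135], [12.27, 136.19], [-55.21, 235.2], [11.17, 155.16], [-170.74, 170.74]. Speed limits (degrees/s): [136.94, 136.94, 180, 180, 180, 180].

### API

Orientations are given as [roll, pitch, yaw] about the fixed x, y, z axes, in that order (R = Rz(yaw) Ry(pitch) Rx(roll)).
In Python, from rig import sense, snapshot, calibration, sign_off, masks_of gives the robot as it stands. The module is installed in compiled form; this text tells all that it offers.
- The arm moves only by the tool step_arm, never from a script. Its argument "steps" is text: rows parted by semicolons, each of 5 numbers parted by spaces: the finger opening in m, from 0 to 0.0854, then the shift along the tool's x, y, z in m, then the turn about the tool's y in rad. In form: jaw tx ty tz spin; .... A call has 1 to 20 rows; each row shifts and turns the pose as measured when the row begins, along the tool's axes as they then stand; what a row does not reach is not made up. A row lasts 1/8 s, in which the tool goes at most 62.5 mm and 10.7 degrees, less where a joint would pass 70% of its speed; a pose out of reach is approached as far as the arm can. A call is refused whole if a number of a shift passes 0.0625 or a number of a turn 0.188, either way. A call with a gripper value outside its range is refused whole. The fingers move at their own pace and stop on an object; "squeeze" is the grip in N (left out, the last holds). Time passes only in rows, so rows that do not move let the fingers close. It gives the time, the measured TCP pose, the force and the opening at its end, in the units of the state.
- sense(): the state, without advancing time (a new reading comes with each control period).
- snapshot(name): name is "scene" or "top" or "wrist"; returns (picture, depth): 400x640x3 uint8, red, green, blue; 400x640 float32, m along the optical axis (not along the pixel's ray), 0 where there is no reading.
- calibration(name): a dict with "fx", "fy", "cx", "cy" (pixels), "rvec" (rotation vector, rad) and "tvec" (3), from world to camera coordinates, as OpenCV has them. Camera axes: x right, y down, z forward; pixel columns grow to the right and rows downward; lengths in m; the calibration is good to about 2 mm. A picture is of the moment at which its call begins: read the wrist's pose just before it. calibration takes no time and is no camera call; for the wrist camera it gives the pose at the moment of the call.
- sign_off(): hands the job in, once; it reports no verdict.
Trained networks look in the newest picture that a camera, given by its name, has taken for a name from the list of things; names that differ only in an ending like _2 or _b are one class to them, and where a whole thing is asked for, a point or a joint stands for the part that bears it (a point fixed in the world has none). Each returns a list of dicts, best first, with "p" (0 to 1); they miss things now and then, are a little off and sometimes report something else, mostly with a low value. They report only what shows in the picture. A call takes as long as a camera call. They do not tell look-alikes from the thing itself.
- masks_of(label, camera): "mask" (400x640 bool, what is visible of it) and "extent" ([left, top, width, height] in pixels, round what is visible of it).
The state is a dict: "time_s": time; "joint_positions": joint angles; "qd": joint speeds; "effort": joint torques, N m; "ee_pos": TCP position; "tcp_rot": TCP orientation; "contact_force": force on the tool from outside, world axes, zero at the start; "wrist_torque": the same for the moment, N m; "finger_gap": finger opening in m.
Only numpy, scipy, OpenCV 4.12 (cv2) and the standard library are available. Lean on these libraries where they do the work, as an engineer would, in place of code of your own. Each camera call takes 0.05 s, during which the arm holds its last target.

## Working session

There is one attempt and no reset: what is moved stays moved. The work goes in short steps, Python scripts to look and compute and a tool call to move; the robot and the scene stay as the last step left them, time stands still between calls to the robot, and variables do not carry over. Pictures are saved under pics/ and viewed, and the job is handed in when it is done.

Besides the shell and the picture viewer there is one more tool, called after "Request:" as name(argument=value, ...) on one line, values as JSON. step_arm: Moves the arm, as the interface text tells. Its arguments: {"type":"object","properties":{"steps":{"type":"string"},"squeeze":{"type":"number"}},"required":["steps"]}

```bash
mkdir -p pics; cat > h.py <<'E'
import numpy as np, cv2
from rig import sense, snapshot, calibration, sign_off, masks_of
def cal(n):
    c=calibration(n);K=np.array([[c['fx'],0,c['cx']],[0,c['fy'],c['cy']],[0,0,1]]);R=cv2.Rodrigues(np.array(c['rvec'],float))[0];return K,R,np.array(c['tvec'],float).ravel()
def w(n,uv,d):
    K,R,t=cal(n);uv=np.atleast_2d(uv);d=np.atleast_1d(d)
    p=np.c_[(uv[:,0]-K[0,2])/K[0,0]*d,(uv[:,1]-K[1,2])/K[1,1]*d,d];return (p-t)@R
def proj(n,P):
    K,R,t=cal(n);p=np.atleast_2d(P)@R.T+t;return np.c_[K[0,0]*p[:,0]/p[:,2]+K[0,2],K[1,1]*p[:,1]/p[:,2]+K[1,2]]
def cloud(n,dep):
    v,u=np.mgrid[0:400,0:640];return w(n,np.c_[u.ravel(),v.ravel()],dep.ravel()).reshape(400,640,3)
def save(n,im): cv2.imwrite('pics/'+n+'.png',im[:,:,::-1])
E
python3 - <<'E'
from h import *
s=sense();print(s)
for n in('top','scene'):
    im,d=snapshot(n);save(n+'0',im);np.savez(n+'0',im=im,d=d)
E
```

```text
{'time_s': 0.0, 'joint_positions': array([ 6.13587496e+01,  2.06006141e+01,  8.65997214e+01, -1.39735582e-03,
        7.29076936e+01, -6.59363160e+00]), 'qd': array([ 0.02018236, -0.01980958,  0.12064792,  0.05352926,  0.001471  ,
        0.0335662 ]), 'effort': array([ 8.94437198e-04, -5.27640438e+01, -2.78615963e+01,  3.21326957e-05,
        1.34212710e-02,  4.49869970e-05]), 'ee_pos': array([0.22487321, 0.55546557, 0.19972092]), 'tcp_rot': array([-9.01074678e+01,  1.10785884e-02, -2.20472172e+01]), 'contact_force': array([ 0.11283895, -0.06334442, -0.93985841]), 'wrist_torque': array([0.01505455, 0.00182369, 0.02210214]), 'finger_gap': 0.08555865609745063}
```

View pics/top0.png

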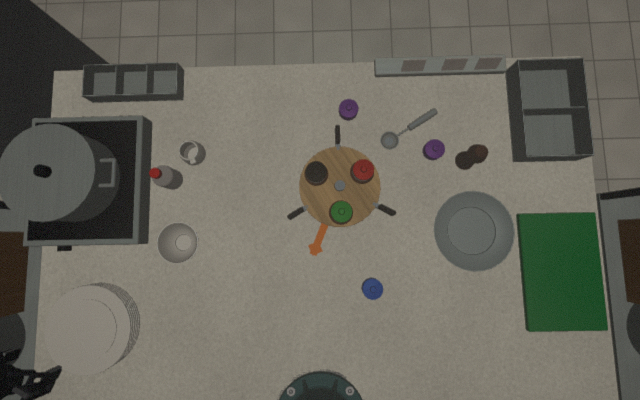

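View pics/scene0.png

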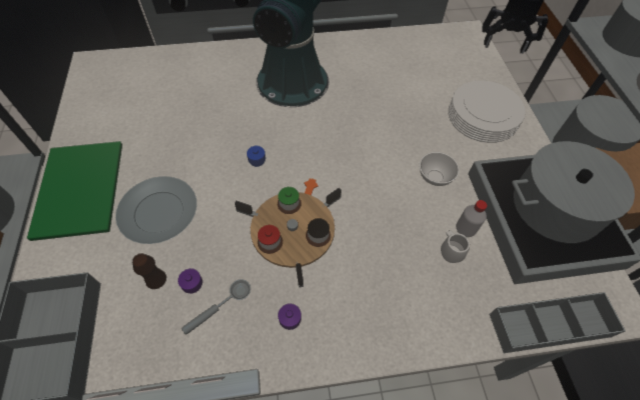

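The top view shows the carousel at about (340,187), the green pot at (341,211), and the pointer tip at about (315,250). The three paddles are at (337,135), (296,212) and (387,209).

```bash
python3 - <<'E'
from h import *
from scipy.optimize import least_squares
z=np.load('top0.npz');im,d=z['im'],z['d'];C=cloud('top',d);hsv=cv2.cvtColor(im,cv2.COLOR_RGB2HSV)
reg=np.zeros((400,640),bool);reg[115:265,275:410]=1
# wood disc
def circ(P):
    A=np.c_[2*P,np.ones(len(P))];s=np.linalg.lstsq(A,(P**2).sum(1),rcond=None)[0];return s[:2],np.sqrt(s[2]+s[:2]@s[:2])
zz=C[...,2]
m=reg&(abs(zz-.057)<.008)&(hsv[...,1]>60)&(hsv[...,0]>8)&(hsv[...,0]<25)
cs,_=cv2.findContours(m.astype(np.uint8),cv2.RETR_EXTERNAL,cv2.CHAIN_APPROX_NONE);c=max(cs,key=cv2.contourArea)
hull=cv2.convexHull(c)[:,0];P=C[hull[:,1],hull[:,0],:2];cen,r=circ(P);print('disc',cen,r,m.sum(),np.median(zz[m]))
for n,lo,hi in(('green',40,80),('orange',3,12),('red',170,180)):
    mm=reg&(hsv[...,1]>130)&(hsv[...,0]>=lo)&(hsv[...,0]<=hi)
    if n=='orange': mm&=zz<.02
    p=np.median(C[mm],0);q=C[mm].mean(0);v=q[:2]-cen;print(n,mm.sum(),p,q,'r',np.hypot(*v),'ang',np.degrees(np.arctan2(v[1],v[0])))
    if n=='orange':
        pts=C[mm][:,:2]; rr=np.hypot(*(pts-cen).T);print(rr.max(),pts[rr>.18].mean(0)); a=np.degrees(np.arctan2(*(pts-cen).T[::-1]));print([ (round(b,3),round(a[abs(rr-b)<.006].mean(),2)) for b in np.arange(.11,.195,.01)])
dark=reg&(im.max(2)<60)&(zz>.05)
rr=np.hypot(*(C[...,:2]-cen).transpose(2,0,1))
dm=dark&(rr>.108)&(rr<.16)&(zz>.075);v=C[dm][:,:2]-cen;a=np.degrees(np.arctan2(v[:,1],v[:,0]))%360
b=a%120;print('paddles',len(a),np.histogram(a,36,(0,360))[0]); 
ang=np.angle(np.exp(1j*np.radians(a*3)).mean(),deg=True)/3;print('pad phase',ang)
for k in range(3):
    x=(a-ang-120*k+180)%360-180; x=x[abs(x)<30];print(ang+120*k,x.mean(),x.std(),len(x))
s=masks_of('paddle_a','top');print([(q['p'],q['extent']) for q in s])
for nm in('pot_green','pointer_tip','stand','carousel'):
    try: print(nm,[(round(q['p'],2),q['extent']) for q in masks_of(nm,'top')])
    except Exception as e: print(nm,e)
E
```

```text
disc [ 0.58663728 -0.06200376] 0.10405260294344137 3823 0.058677735133628756
green 47 [ 0.52318196 -0.06813325  0.09953019] [ 0.51826487 -0.06425665  0.13894152] r 0.06840951374958212 ang -178.11276718808358
orange 213 [ 0.44602535 -0.00430738  0.00571725] [ 0.44888184 -0.00398052  0.00560982] r 0.1494766146615857 ang 157.15894572691218
0.1898369906289354 [0.41682597 0.00977601]
[(np.float64(0.11), np.float64(157.02)), (np.float64(0.12), np.float64(157.39)), (np.float64(0.13), np.float64(157.17)), (np.float64(0.14), np.float64(157.05)), (np.float64(0.15), np.float64(157.38)), (np.float64(0.16), np.float64(157.13)), (np.float64(0.17), np.float64(157.44)), (np.float64(0.18), np.float64(156.91)), (np.float64(0.19), np.float64(156.98))]
red 0 [nan nan nan] [nan nan nan] r nan ang nan
paddles 199 [50  0  0  0  0  0  0  0  0  0  0  4 61  0  0  0  5  0  0  0  0  0  0 32
 40  0  0  0  0  0  0  0  0  0  0  7]
pad phase 1.457008794307496
1.457008794307496 -0.25518110452502457 1.1725413001749956 57
121.4570087943075 0.29507437356732436 1.1773659104342415 65
241.45700879430748 -1.2051684848758357 1.2134970822788027 72
[(0.82, [286.8, 124.1, 107.5, 103.0]), (0.28, [380.4, 108.5, 55.2, 37.9])]
pot_green [(0.75, [328.9, 199.1, 24.0, 21.6])]
pointer_tip [(0.76, [312.4, 223.3, 13.6, 33.1]), (0.35, [289.9, 125.7, 103.3, 103.5])]
stand [(0.95, [286.2, 123.1, 108.4, 105.0]), (0.43, [310.2, 225.3, 18.4, 32.8]), (0.16, [353.0, 158.2, 23.0, 21.6])]
carousel [(0.66, [283.2, 125.1, 109.3, 99.5])]
  return _methods._mean(a, axis=axis, dtype=dtype,
  ret = um.true_divide(
<stdin>:15: RuntimeWarning: Mean of empty slice.
```

Request:
step_arm(steps="0 0.02 0 -0.018 0;0 0.04 0 -0.035 0;0 0.04 0 -0.035 0;0 0.04 0 -0.035 0;0 0.04 0 -0.035 0;0 0.04 0 -0.035 0;0 0.04 0 -0.035 0;0 0.04 0 -0.035 0;0 0.04 0 -0.035 0;0 0.04 0 -0.035 0;0 0.03 0 -0.025 0;0 0 0 0 -0.15;0 0 0 0 -0.15;0 0 0 0 -0.15;0 0 0 0 -0.15;0 0 0 0 -0.13;0 0 0 0 0")

```text
time_s: 2.48
ee_pos: [0.4822, 0.0557, 0.2021]
tcp_rot: [-90.0, -0.5, 21.0]
contact_force: [-0.7, 1.1, -0.1]
finger_gap: 0.0002
```

```bash
python3 - <<'E'
from h import *
im,d=snapshot('wrist');save('w1',im);im,d=snapshot('top');save('t1',im[100:300,220:460].repeat(3,0).repeat(3,1))
E
```

```text
(no output)
```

View pics/w1.png

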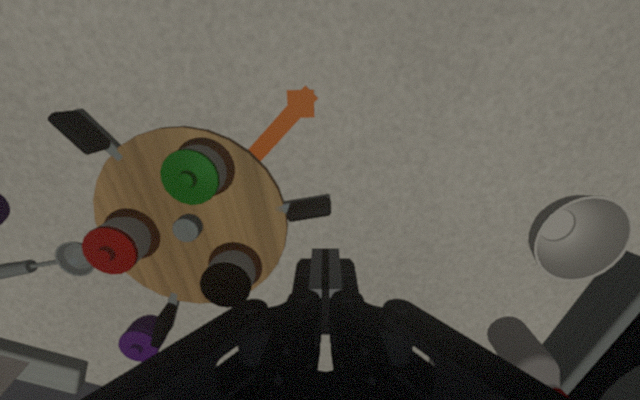

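View pics/t1.png

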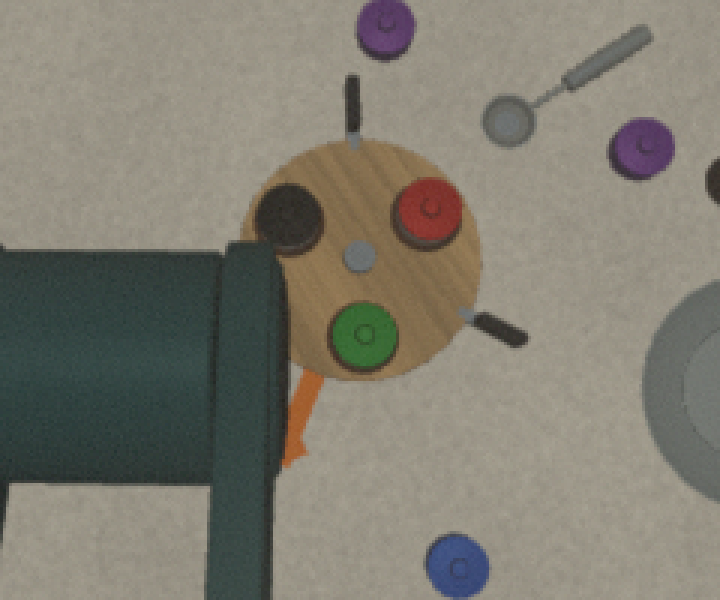

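The wrist view shows the whole carousel: hub at (187,228), green lid at (190,177), pointer diamond at (301,101), and the nearest paddle at (308,208).

```bash
cat >> h.py <<'E'
def circ(P):
    A=np.c_[2*P,np.ones(len(P))];s=np.linalg.lstsq(A,(P**2).sum(1),rcond=None)[0];return s[:2],np.sqrt(s[2]+s[:2]@s[:2])
def measure(n):
    im,d=snapshot(n);C=cloud(n,d);hsv=cv2.cvtColor(im,cv2.COLOR_RGB2HSV);zz=C[...,2];ok=d>0
    A=np.array([.5866,-.062]);rr=np.hypot(*(C[...,:2]-A).transpose(2,0,1))
    m=ok&(rr<.115)&(abs(zz-.057)<.006)
    P=C[m][:,:2];h=cv2.convexHull(P.astype(np.float32))[:,0]
    c0,r=circ(h);print(n,'disc',c0.round(4),r.round(4),'z',np.median(zz[m]).round(4))
    H=hsv[...,0].astype(int);S=hsv[...,1]
    out={}
    for k,lo,hi in(('green',45,80),('red',172,188)):
        Hh=np.where(H<8,H+180,H) if k=='red' else H
        mm=ok&(rr<.12)&(S>130)&(Hh>=lo)&(Hh<=hi)&(zz>.085)&(zz<.12)
        h=cv2.convexHull(C[mm][:,:2].astype(np.float32))[:,0];c,r=circ(h);out[k]=c;print(k,mm.sum(),c.round(4),C[mm].mean(0).round(4),r.round(4))
    mm=ok&(rr>.1)&(rr<.21)&(S>130)&(H>=3)&(H<=15)&(zz<.03)
    P=C[mm][:,:2];c=P.mean(0);v=np.linalg.svd(P-c)[2][0];v=v*np.sign(v@(c-A));print('orange',mm.sum(),c.round(4),'axis dir',np.degrees(np.arctan2(v[1],v[0])).round(2))
    for A_ in(c0,A):
        an=lambda q:np.degrees(np.arctan2(*(q-A_)[::-1]))%360
        print('angles green %.2f red %.2f pointer %.2f green-pointer %.2f'%(an(out['green']),an(out['red']),an(c),an(out['green'])-an(c)))
    rc=np.hypot(*(C[...,:2]-c0).transpose(2,0,1))
    mm=ok&(rc>.112)&(rc<.153)&(zz>.08)&(zz<.092)&(im.max(2)<70);v=C[mm][:,:2]-c0;a=np.degrees(np.arctan2(v[:,1],v[:,0]))%360
    for g in(60,180,300):
        for c in [np.angle(np.exp(1j*np.radians(a*3)).mean(),deg=True)/3]: pass
    for k in range(3):
        x=(a-c-120*k+180)%360-180;x=x[abs(x)<12]
        if len(x):print('paddle',round((c+120*k+np.median(x))%360,2),len(x),end=' ')
    print()
E
python3 -c "
from h import *
measure('wrist');measure('scene');print(sense()['ee_pos'])"
```

```text
wrist disc [ 0.5888 -0.0621] 0.106 z 0.0573
green 2398 [ 0.569  -0.0351] [ 0.5202 -0.0617  0.0988] 0.0748
red 2054 [ 0.6185 -0.0625] [ 0.6206 -0.1126  0.0988] 0.0759
orange 1499 [ 0.4502 -0.0034] axis dir 156.91
angles green 126.23 red 359.27 pointer 157.01 green-pointer -30.79
angles green 123.24 red 359.07 pointer 156.73 green-pointer -33.49
paddle 1.42 299 paddle 121.95 477 paddle 239.83 651 
scene disc [ 0.5872 -0.0601] 0.1062 z 0.0559Traceback (most recent call last):
  File "<string>", line 3, in <module>
    measure('wrist');measure('scene');print(sense()['ee_pos'])
                     ~~~~~~~^^^^^^^^^
  File "h.py", line 26, in measure
    h=cv2.convexHull(C[mm][:,:2].astype(np.float32))[:,0];c,r=circ(h);out[k]=c;print(k,mm.sum(),c.round(4),C[mm].mean(0).round(4),r.round(4))
      ~~~~~~~~~~~~~~~~~~~~~~~~~~~~~~~~~~~~~~~~~~~~~~^^^^^
TypeError: 'NoneType' object is not subscriptable
```

Request:
step_arm(steps="0 -0.003 0 -0.0235 0;0 0 0.03 0 0;0 0 0.04 0 0;0 0 0.03 0 0;0 0 0.02 0 0;0 0 0.01 0 0;0 0 0 0 0")

```text
time_s: 3.55
ee_pos: [0.4921, 0.0323, 0.0699]
tcp_rot: [-90.1, -0.8, 20.5]
contact_force: [-0.2, -0.9, -0.5]
finger_gap: -0.0
```

Request:
step_arm(steps="0 0.004 0.002 0.0008 0;0 0.004 0.002 0.0008 0;0 0.004 0 0.0008 0;0 0.004 0 0.0007 0;0 0.004 0 0.0006 0;0 0.004 0 0.0005 0;0 0.004 0 0.0003 0;0 0.004 0 0.0001 0;0 0.004 0 0 0;0 0.004 0 -0.0002 0")

```text
time_s: 4.8
ee_pos: [0.533, 0.0517, 0.069]
tcp_rot: [-90.3, -1.1, 20.5]
contact_force: [0.4, 1.0, -0.1]
finger_gap: 0.0002
```

```bash
python3 - <<'E'
s=open('h.py').read()
s=s.replace("h=cv2.convexHull(C[mm][:,:2].astype(np.float32))[:,0];c,r=circ(h);out[k]=c;print(k,mm.sum(),c.round(4),C[mm].mean(0).round(4),r.round(4))",
"mm=cv2.morphologyEx(mm.astype(np.uint8),cv2.MORPH_OPEN,np.ones((3,3)))>0;c=C[mm].mean(0)[:2];out[k]=c;print(k,mm.sum(),c.round(4),np.hypot(*(c-c0)).round(4))")
open('h.py','w').write(s)
from h import *
measure('wrist')
im,d=snapshot('wrist');save('w2',im);im,d=snapshot('scene');save('s2',im[140:300,200:380].repeat(3,0).repeat(3,1))
E
```

```text
wrist disc [ 0.5891 -0.0577] 0.1039 z 0.0575
green 9544 [ 0.5192 -0.0618] 0.07
red 1526 [ 0.6197 -0.1014] 0.0533
orange 4371 [ 0.4498 -0.0029] axis dir 157.42
angles green 183.30 red 304.99 pointer 158.52 green-pointer 24.78
angles green 179.81 red 310.01 pointer 156.64 green-pointer 23.17
paddle 356.33 8 paddle 122.78 1466
```

View pics/w2.png

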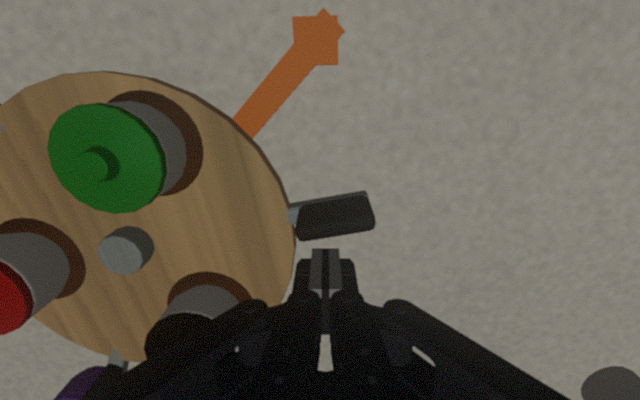

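View pics/s2.png

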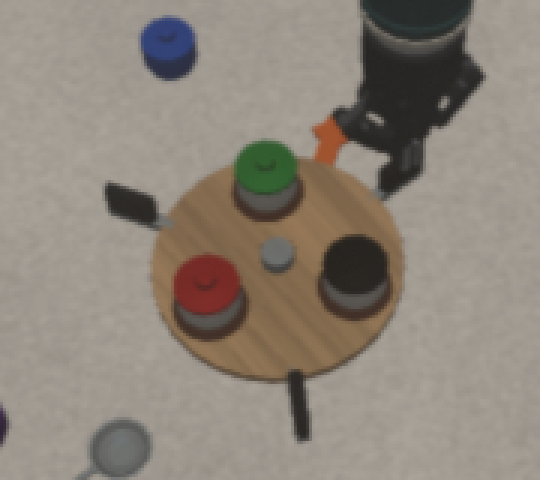

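```bash
python3 - <<'E'
from h import *
s=sense();print(s['ee_pos'],s['contact_force'],s['joint_positions'])
K,R,t=cal('wrist');print('cam',-R.T@t,'fwd',R[2])
im,d=snapshot('wrist')
print(proj('wrist',[s['ee_pos'],[.518,.0505,.085]]).round(0))
C=cloud('wrist',d)
for uv in [(335,222),(335,200),(365,210),(305,215),(325,255),(325,275),(310,280),(340,280)]: print(uv,C[uv[1],uv[0]].round(4),d[uv[1],uv[0]])
im,d=snapshot('top');save('t2',im[100:300,220:460].repeat(3,0).repeat(3,1))
im,d=snapshot('scene');print('scene',proj('scene',[s['ee_pos'],[.518,.0505,.085]]).round(0))
E
```

```text
[0.53298314 0.05160291 0.06899929] [0.40258376 0.15566927 0.55350439] [  -1.98959892   23.87653653  103.62495555    0.21375622   51.38633352
 -112.58154804]
cam [0.45132443 0.02093801 0.24106836] fwd [ 0.32492381  0.11717315 -0.9384535 ]
[[326. 236.]
 [334. 226.]]
(335, 222) [0.516  0.0503 0.0841] 0.1718372
(335, 200) [0.5139 0.0502 0.0553] 0.19814251
(365, 210) [0.5056 0.0641 0.0789] 0.17496735
(305, 215) [0.523  0.0347 0.0719] 0.18370466
(325, 255) [0.5228 0.0472 0.11  ] 0.14940694
(325, 275) [0.5214 0.0467 0.1287] 0.13124914
(310, 280) [0.5236 0.0411 0.1321] 0.12813036
(340, 280) [0.5198 0.0526 0.1314] 0.12896213
scene [[333. 200.]
 [332. 191.]]
```

View pics/t2.png

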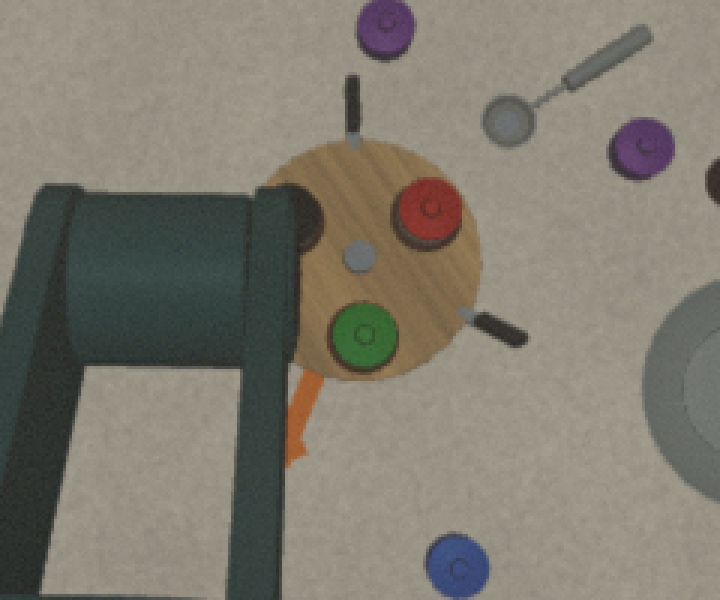

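```bash
python3 - <<'E'
from h import *
im,d=snapshot('wrist');C=cloud('wrist',d)
for r in range(228,262,2): print(r,C[r,325].round(4),C[r,315].round(4),im[r,325])
save('w3',im[180:330,240:440].repeat(4,0).repeat(4,1))
E
```

```text
228 [0.5207 0.0463 0.0849] [0.5224 0.0411 0.0854] [35 32 30]
230 [0.5215 0.0466 0.0855] [0.5238 0.0416 0.0849] [36 38 34]
232 [0.5232 0.0472 0.0844] [0.5243 0.0419 0.0861] [29 28 21]
234 [0.524  0.0475 0.0851] [0.525  0.0422 0.087 ] [38 33 31]
236 [0.5252 0.048  0.0851] [0.5273 0.0429 0.0847] [35 28 31]
238 [0.5264 0.0484 0.0847] [0.528  0.0432 0.0856] [21 22 22]
240 [0.5687 0.0639 0.0009] [0.5293 0.0436 0.0852] [112 111 101]
242 [ 0.5713  0.0648 -0.0006] [0.5732 0.0565 0.0015] [130 127 118]
244 [ 0.5732  0.0655 -0.0008] [0.5755 0.0573 0.0006] [129 129 116]
246 [5.744e-01 6.600e-02 2.000e-04] [5.773e-01 5.800e-02 5.000e-04] [131 130 119]
248 [0.5226 0.0471 0.1033] [0.5238 0.0423 0.1043] [92 90 80]
250 [0.5227 0.0471 0.1052] [0.5237 0.0424 0.1065] [23 18 12]
252 [0.522  0.0469 0.1084] [0.5236 0.0424 0.1085] [23 25 13]
254 [0.522  0.0469 0.1102] [0.5234 0.0424 0.1107] [27 27 24]
256 [0.5219 0.0469 0.1122] [0.5238 0.0426 0.1117] [23 19  3]
258 [0.5224 0.047  0.1131] [0.5239 0.0427 0.1133] [13 15  7]
260 [0.5222 0.047  0.1151] [0.5232 0.0425 0.1162] [31 28 22]
```

View pics/w3.png

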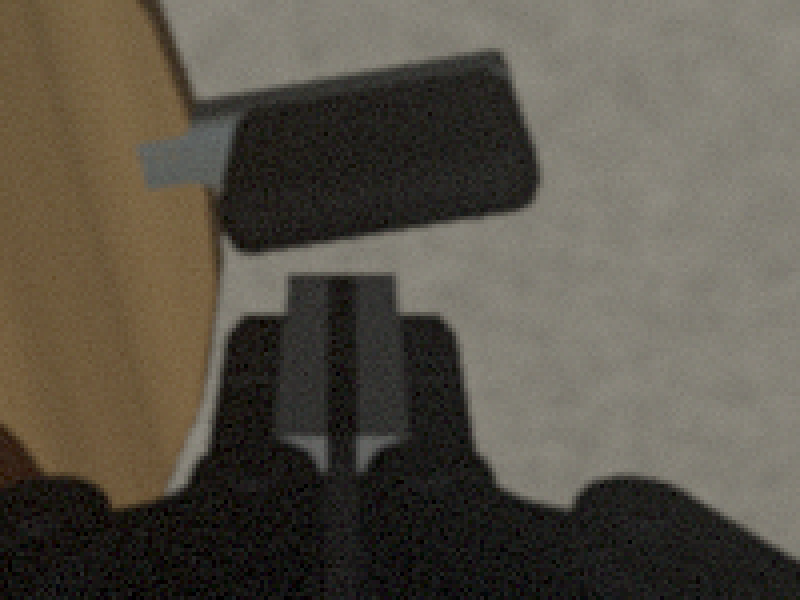

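The fingertip ends at z≈0.103 in the picture, although the TCP reads 0.069. It passed above the paddle at (335,215) without touching it, and the carousel did not turn. I'll check how far the tip really falls short of the reading.

```bash
python3 - <<'E'
from h import *
s=sense();im,d=snapshot('wrist');C=cloud('wrist',d)
from scipy.spatial.transform import Rotation as Ro
R=Ro.from_euler('xyz',s['tcp_rot'],degrees=True).as_matrix()
L=(C-s['ee_pos'])@R   # tool coords
m=(d>0)&(np.arange(400)[:,None]>246)&(C[...,2]>.1)&(abs(L[...,0])<.05)&(abs(L[...,2])<.09)
P=L[m]
for lo in np.arange(-.09,.09,.01):
    q=P[(P[:,2]>=lo)&(P[:,2]<lo+.01)]
    if len(q): print('tool z %.2f'%lo,'max y(fwd)',np.percentile(q[:,1],99).round(3),'x',q[:,0].min().round(3),q[:,0].max().round(3),len(q))
im,d=snapshot('scene');save('s3',im[150:230,280:380].repeat(6,0).repeat(6,1))
E
```

```text
tool z -0.07 max y(fwd) -0.113 x -0.012 -0.01 30
tool z -0.06 max y(fwd) -0.102 x -0.014 -0.01 1082
tool z -0.05 max y(fwd) -0.091 x -0.013 0.0 2576
tool z -0.04 max y(fwd) -0.08 x -0.013 0.011 3902
tool z -0.03 max y(fwd) -0.076 x -0.014 0.012 2427
tool z -0.02 max y(fwd) -0.042 x -0.019 -0.006 3395
tool z -0.01 max y(fwd) -0.037 x -0.018 0.012 4388
tool z -0.00 max y(fwd) -0.039 x -0.018 0.012 4645
tool z 0.01 max y(fwd) -0.045 x -0.019 0.001 2814
tool z 0.02 max y(fwd) -0.077 x -0.015 0.012 2705
tool z 0.03 max y(fwd) -0.082 x -0.013 0.011 3925
tool z 0.04 max y(fwd) -0.094 x -0.013 0.001 2202
tool z 0.05 max y(fwd) -0.105 x -0.014 -0.01 784
```

View pics/s3.png

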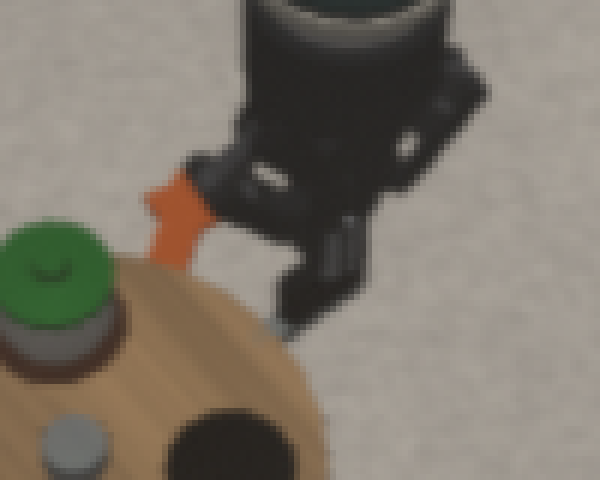

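Request:
step_arm(steps="0 -0.015 0 -0.001 0;0 -0.015 0 -0.001 0;0 -0.015 0 -0.002 0;0 0 0 0 0")

```text
time_s: 5.75
ee_pos: [0.487, 0.0306, 0.0679]
tcp_rot: [-90.2, -1.0, 20.4]
contact_force: [0.2, -0.2, 0.3]
finger_gap: -0.0002
```

Request:
step_arm(steps="0 0 0.01 0 0;0 0 0.01 0 0;0 0 0.01 0 0;0 0 0.006 0 0;0 0 0 0 0")

```text
time_s: 6.38
ee_pos: [0.4889, 0.0307, 0.0289]
tcp_rot: [-90.2, -1.0, 20.4]
contact_force: [0.2, 0.4, 0.5]
finger_gap: 0.0002
```

```bash
python3 - <<'E'
from h import *
im,d=snapshot('wrist');save('w4',im)
E
```

```text
(no output)
```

View pics/w4.png

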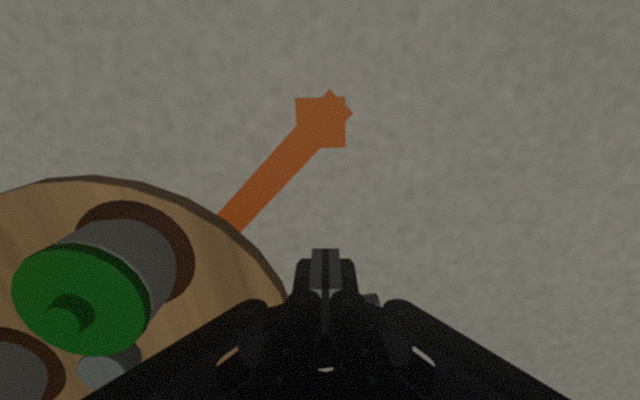

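Request:
step_arm(steps="0 0.004 0 0.0008 0;0 0.004 0 0.0008 0;0 0.004 0 0.0008 0;0 0.004 0 0.0007 0;0 0.004 0 0.0006 0;0 0.004 0 0.0005 0;0 0.004 0 0.0003 0;0 0.004 0 0.0001 0;0 0.004 0 0 0;0 0.003 0 -0.0002 0;0 0 0 0 0")

```text
time_s: 7.8
ee_pos: [0.5254, 0.0501, 0.0302]
tcp_rot: [-90.2, -0.9, 20.5]
contact_force: [0.3, -0.6, 0.3]
finger_gap: -0.0003
```

```bash
python3 - <<'E'
from h import *
im,d=snapshot('wrist');save('w5',im)
measure('wrist');measure('top')
E
```

```text
wrist disc [ 0.5848 -0.0629] 0.1012 z 0.0574
green 14678 [ 0.5178 -0.0506] 0.0681
red 0 [nan nan] nan
orange 6149 [ 0.4488 -0.0031] axis dir 157.38
angles green 169.64 red nan pointer 156.29 green-pointer 13.34
angles green 170.60 red nan pointer 156.87 green-pointer 13.73
paddle 122.35 962 
top disc [ 0.5874 -0.0623] 0.1049 z 0.0587
green 0 [nan nan] nan
red 335 [ 0.6109 -0.1249] 0.0668
orange 168 [ 0.4596 -0.0113] axis dir 165.56
angles green nan red 290.55 pointer 158.22 green-pointer nan
angles green nan red 291.11 pointer 158.22 green-pointer nan
paddle 352.02 55 paddle 230.94 71 h.py:26: RuntimeWarning: Mean of empty slice.
  mm=cv2.morphologyEx(mm.astype(np.uint8),cv2.MORPH_OPEN,np.ones((3,3)))>0;c=C[mm].mean(0)[:2];out[k]=c;print(k,mm.sum(),c.round(4),np.hypot(*(c-c0)).round(4))
  ret = um.true_divide(
```

View pics/w5.png

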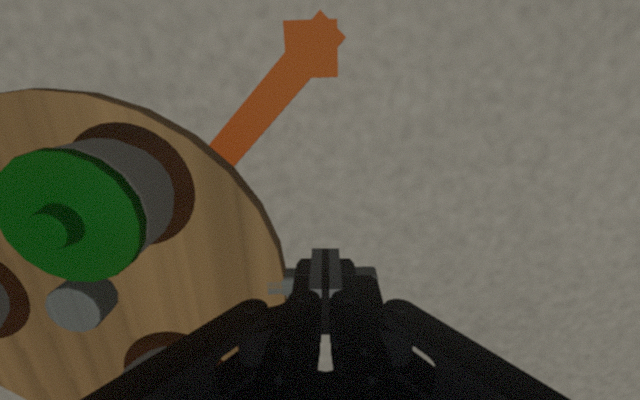

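The carousel has turned about 10° and the green pot is about 14° from the pointer. I'll continue in the same direction.

Request:
step_arm(steps="0 0.003 0 0 0;0 0.004 0 -0.0002 0;0 0.004 0 -0.0004 0;0 0.004 0 -0.0005 0;0 0.004 0 -0.0006 0;0 0.003 0 -0.0006 0;0 0 0 0 0")

```text
time_s: 8.82
ee_pos: [0.5471, 0.0561, 0.0303]
tcp_rot: [-90.1, -0.8, 20.4]
contact_force: [-1.1, 0.5, -0.2]
finger_gap: 0.0001
```

```bash
python3 - 2>/dev/null <<'E'
from h import *
measure('wrist');measure('top');measure('scene')
im,d=snapshot('wrist');save('w6',im)
E
```

```text
wrist disc [ 0.5892 -0.0648] 0.1059 z 0.0574
green 17205 [ 0.5212 -0.0389] 0.0727
red 0 [nan nan] nan
orange 5334 [ 0.4575 -0.005 ] axis dir 151.39
angles green 159.20 red nan pointer 155.57 green-pointer 3.62
angles green 160.58 red nan pointer 156.16 green-pointer 4.42
paddle 113.92 950 
top disc [ 0.5873 -0.0632] 0.1047 z 0.0587
green 9 [ 0.539  -0.0341] 0.0564
red 338 [ 0.5994 -0.1285] 0.0664
orange 229 [ 0.4521 -0.0068] axis dir 160.39
angles green 148.92 red 280.55 pointer 157.36 green-pointer -8.44
angles green 149.66 red 280.92 pointer 157.71 green-pointer -8.05
paddle 341.45 50 paddle 220.15 69 
scene disc [ 0.5871 -0.0588] 0.1065 z 0.0559
green 0 [nan nan] nan
red 330 [ 0.6036 -0.1265] 0.0697
orange 113 [0.4351 0.0055] axis dir 164.0
angles green nan red 283.70 pointer 157.07 green-pointer nan
angles green nan red 284.80 pointer 155.98 green-pointer nan
paddle 341.54 74 paddle 100.25 75 paddle 222.81 43
```

Request:
step_arm(steps="0 0.003 0 -0.0006 0;0 0.003 0 -0.0006 0;0 0.002 0 -0.0005 0;0 0 0 0 0")

```text
time_s: 9.52
ee_pos: [0.5546, 0.0575, 0.0304]
tcp_rot: [-90.1, -0.8, 20.4]
contact_force: [0.1, 0.5, 0.4]
finger_gap: 0.0001
```

```bash
python3 - 2>/dev/null <<'E'
from h import *
measure('wrist');measure('top')
im,d=snapshot('wrist');save('w7',im)
E
```

```text
wrist disc [ 0.5887 -0.0585] 0.102 z 0.0574
green 17825 [ 0.523  -0.0349] 0.0697
red 0 [nan nan] nan
orange 4664 [ 0.4624 -0.0068] axis dir 149.15
angles green 160.29 red nan pointer 157.75 green-pointer 2.55
angles green 156.93 red nan pointer 156.03 green-pointer 0.91
paddle 111.71 723 
top disc [ 0.5879 -0.0651] 0.1036 z 0.0587
green 9 [ 0.5343 -0.0242] 0.0674
red 343 [ 0.5948 -0.1289] 0.0641
orange 238 [ 0.451  -0.0061] axis dir 159.69
angles green 142.65 red 276.18 pointer 156.66 green-pointer -14.01
angles green 144.18 red 276.97 pointer 157.59 green-pointer -13.41
paddle 338.42 49 paddle 215.51 66
```

View pics/w7.png

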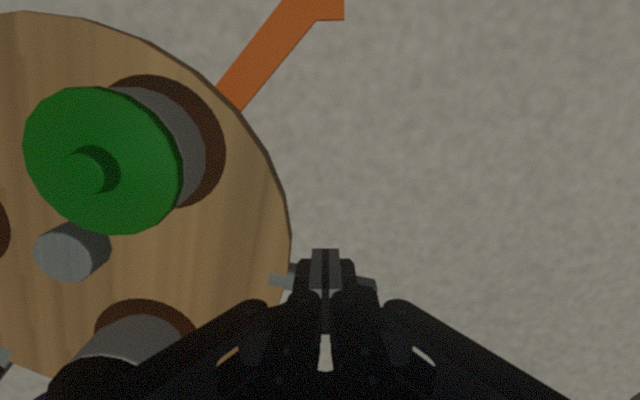

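Nearly in line. I'll back off and raise the hand for a full measurement.

Request:
step_arm(steps="0 -0.008 0 0 0;0 -0.012 0 0 0;0 -0.012 0 0 0;0 0 -0.03 0 0;0 -0.02 -0.05 0 0;0 -0.02 -0.05 0 0;0 -0.01 -0.04 0 0;0 0 0 0 0")

```text
time_s: 10.68
ee_pos: [0.468, 0.0252, 0.2034]
tcp_rot: [-90.2, -0.7, 20.4]
contact_force: [-0.6, 0.0, -0.9]
finger_gap: 0.0001
```

```bash
cat > fit.py <<'E'
from h import *
from scipy.optimize import least_squares
# 2-D fits on known-height planes: axis, green, red lids, pointer
def planept(n,uv,z):
    K,R,t=cal(n);o=-R.T@t;r=np.c_[(uv[:,0]-K[0,2])/K[0,0],(uv[:,1]-K[1,2])/K[1,1],np.ones(len(uv))]@R
    return (o+r*((z-o[2])/r[:,2])[:,None])[:,:2]
n='wrist';im,d=snapshot(n);save('fit_'+str(round(sense()['time_s'],2)),im);C=cloud(n,d);zz=C[...,2];hsv=cv2.cvtColor(im,cv2.COLOR_RGB2HSV);H=hsv[...,0].astype(int);S=hsv[...,1]
A=np.array([.588,-.0615]);rr=np.hypot(*(C[...,:2]-A).transpose(2,0,1))
def rob(P,r0):
    s=least_squares(lambda q:np.hypot(P[:,0]-q[0],P[:,1]-q[1])-q[2],[*P.mean(0),r0],loss='soft_l1',f_scale=.0007);return s.x
def lid(lo,hi,nm):
    Hh=np.where(H<8,H+180,H) if nm=='red' else H
    m=(rr<.11)&(S>120)&(Hh>=lo)&(Hh<=hi)&(d>0)
    m=cv2.morphologyEx(m.astype(np.uint8),cv2.MORPH_OPEN,np.ones((5,5)));c=max(cv2.findContours(m,0,1)[0],key=cv2.contourArea)
    z=np.median(zz[(m>0)]);P=planept(n,cv2.convexHull(c)[:,0].astype(float),z);x=rob(P,.025);print(nm,x.round(4),'z',z.round(4),len(c));return x[:2]
g=lid(45,80,'green');r=lid(172,188,'red')
# disc rim
m=((abs(zz-.057)<.004)&(rr<.115)&(S>50)&(H>5)&(H<25)&(d>0)).astype(np.uint8)
m=cv2.morphologyEx(m,cv2.MORPH_OPEN,np.ones((3,3)))
c=max(cv2.findContours(m,0,1)[0],key=cv2.contourArea);P=planept(n,cv2.convexHull(c)[:,0].astype(float),.057);q=np.hypot(*(P-A).T);P=P[(q>.098)]
dx=rob(P,.105);print('disc',dx.round(4))
# hub top: grey near A
m=(rr<.02)&(zz>.065)&(S<60)&(d>0);hz=np.median(zz[m]);print('hub',C[m].mean(0).round(4),m.sum())
mo=(rr>.1)&(rr<.21)&(S>120)&(H>=3)&(H<=15)&(zz<.03)&(d>0);Q=planept(n,np.argwhere(mo)[:,::-1].astype(float),.004)
rq=np.hypot(*(Q-A).T);B=Q[rq<.155];c=B.mean(0);v=np.linalg.svd(B-c,full_matrices=False)[2][0];v*=np.sign(v@(c-A));tip=Q[rq>rq.max()-.006].mean(0)
print('bar',c.round(4),np.degrees(np.arctan2(v[1],v[0])).round(2),'tip',tip.round(4),rq.max().round(4),'line offset of disc centre mm',(1e3*np.cross(v,dx[:2]-c)).round(2))
print('green off bar line mm',(1e3*np.cross(v,g-c)).round(2))
for nm,a in(('disc',dx[:2]),('A',A)):
    an=lambda p:np.degrees(np.arctan2(*(p-a)[::-1]))%360
    print(nm,'green %.2f red-120 %.2f bar %.2f tip %.2f'%(an(g),an(r)-120,an(c),an(tip)),'radii',np.hypot(*(g-a)).round(4),np.hypot(*(r-a)).round(4))
E
python3 -W ignore fit.py; python3 - <<'E' 2>/dev/null
import sys;sys.path.insert(0,'.')
import os;os.chdir('.')
from h import *
measure('top')
im,d=snapshot('top');save('t8',im[100:300,220:460].repeat(3,0).repeat(3,1))
E
ls pics
```

```text
green [ 0.5231 -0.0353  0.0256] z 0.0965 146
red [ 0.5941 -0.1278  0.0259] z 0.0962 154
disc [ 0.5853 -0.0614  0.1035]
hub [ 0.5851 -0.0612  0.0708] 493
bar [ 0.4698 -0.0122] 157.08 tip [0.4139 0.0113] 0.1924 line offset of disc centre mm 0.37
green off bar line mm 0.54
disc green 157.23 red-120 157.61 bar 156.91 tip 157.00 radii 0.0674 0.0669
A green 158.04 red-120 155.28 bar 157.36 tip 157.30 radii 0.0699 0.0666
top disc [ 0.5865 -0.0617] 0.1059 z 0.0588
green 0 [nan nan] nan
red 341 [ 0.595  -0.1291] 0.068
orange 14 [ 0.4555 -0.0147] axis dir 173.33
angles green nan red 277.20 pointer 160.28 green-pointer nan
angles green nan red 277.15 pointer 160.16 green-pointer nan
paddle 337.27 55 paddle 98.04 67 paddle 217.22 73 
fit_10.72.png
s2.png
s3.png
scene0.png
t1.png
t2.png
t8.png
top0.png
w1.png
w2.png
w3.png
w4.png
w5.png
w6.png
w7.png
```

View pics/t8.png

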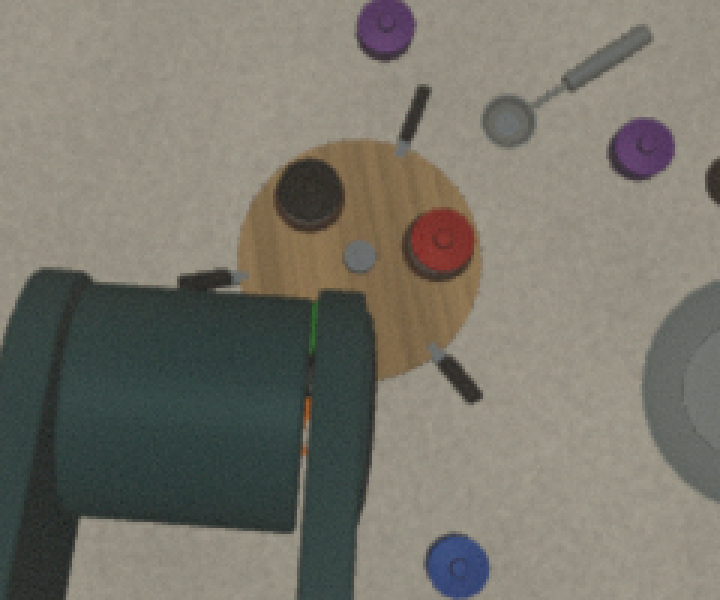

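The green pot is at 157.2° and the pointer at about 157.0°, so they are in line within the measurement error. I'll move the hand clear and take a last look.

Request:
step_arm(steps="0 0 -0.01 0.03 0;0 0 -0.01 0.05 0;0 0 0 0.05 0;0 0 0 0.05 0;0 0 0 0.05 0;0 0 0 0.03 0;0 0 0 0 0")

```text
time_s: 11.7
ee_pos: [0.3683, 0.2751, 0.2085]
tcp_rot: [-89.9, 0.8, 20.3]
contact_force: [-0.1, -0.3, -0.5]
finger_gap: -0.0001
```

```bash
python3 - <<'E' 2>/dev/null
from h import *
measure('top')
im,d=snapshot('top');save('t9',im);save('t9c',im[100:300,220:460].repeat(3,0).repeat(3,1))
im,d=snapshot('scene');save('s9',im)
E
```

```text
top disc [ 0.5873 -0.0622] 0.1057 z 0.0587
green 0 [nan nan] nan
red 337 [ 0.595 -0.129] 0.0672
orange 261 [ 0.4495 -0.0044] axis dir 156.9
angles green nan red 276.54 pointer 157.23 green-pointer nan
angles green nan red 277.11 pointer 157.20 green-pointer nan
paddle 337.38 58 paddle 98.33 65 paddle 216.84 74
```

View pics/t9c.png

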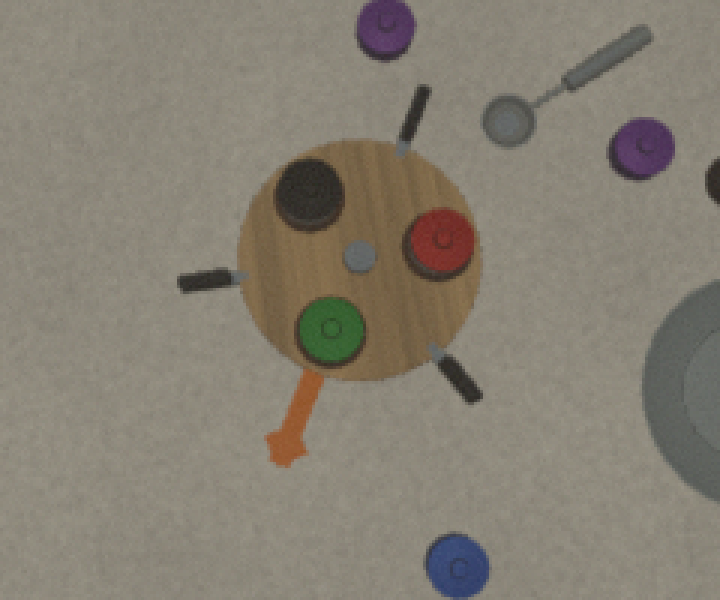

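View pics/s9.png

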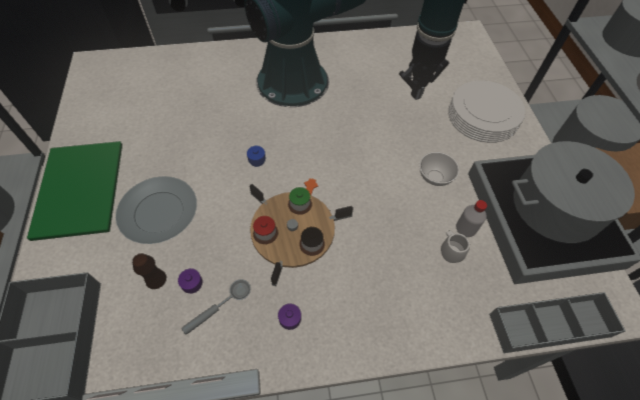

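The top crop shows the green lid at (332,330), on the line from the hub (360,257) to the pointer tip (284,455). All three pots are standing, nothing else has moved, and the hand is clear.

```bash
python3 -c "
from rig import *
print(sign_off())"
```

```text
the job is handed in; nothing more can be done
None
```

I turned the carousel clockwise by about 24° so that the green-lidded pot stands in line with the orange pointer, moved the hand away and handed the job in at about 12 s. I pushed with the closed fingertip on one bare push arm only.

**Last checks**
- **Alignment:** the wrist camera put the green pot at 157.2° and the pointer at about 157.0°. From above, the push arms put the pot at about 157.5° and the pointer at 157.2°, so it is in line within about 0.5°.
- **Colour check:** the automatic green-lid detection in the last top picture found nothing. I confirmed the pot by eye, from the push-arm angles and with the earlier wrist measurement.
- **Pots and counter:** all three pots stand in their places, and nothing else on the counter shows any change.

**Disagreement:** the fingertip really ended about 35 mm above the reported tool point. My first push therefore passed over the push arm without touching it. I found this in the wrist depth image, lowered the hand to match and pushed again.

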